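# Find the rocking corner of the jig plate and pack it

## Task

The jig plate rocks on the bench: press down on its corners, one after another, with the shut fingertips until you find the one that gives, then push that corner's blue packer by its thumb lip fully home round the foot screw, and press the corner down flat on its packer to prove that it no longer gives. Pick nothing up, leave the packers at the sound corners and the tools round about alone, do not shove the plate, and finish clear of everything.

Things in the scene. Friction and masses are not known exactly. Their poses are not given: they have to be found in the camera images.
- jig_plate: steel jig plate, 158 x 188 x 28 mm, about 6.5 kg, on four foot screws; underside 8 mm, flat grey top 36 mm above the bench. Origin: under its centre, at bench level; x along its 158 mm side (away from the robot at yaw 0), y along its 188 mm side (to the left). Three feet stand hard; at the fourth, a different one each time, the rubber pad has gone soft and that corner rocks
- fence_top (a point): middle of the top of the pale wooden fence across the plate's middle (130 mm along y, 24 mm wide, top 54 mm above the bench; its two black knobs, at y -34 and +34 mm, reach 71 mm), fixed to the plate
- corner_near_left (a point): on the plate's top surface, right over the foot screw of the near left corner (plate x -55, y +70 mm; 24 mm in from both edges; a dark round screw head 17 mm across marks it): where to press. 36 mm above the bench while level. If this is the soft corner, it dips about 4 mm under 2 to 4 N, then stops hard, and springs back when let go; a sound corner does not give
- corner_near_right (a point): on the plate's top surface, right over the foot screw of the near right corner (plate x -55, y -70 mm; 24 mm in from both edges; a dark round screw head 17 mm across marks it): where to press. 36 mm above the bench while level. If this is the soft corner, it dips about 4 mm under 2 to 4 N, then stops hard, and springs back when let go; a sound corner does not give
- corner_far_left (a point): on the plate's top surface, right over the foot screw of the far left corner (plate x +55, y +70 mm; 24 mm in from both edges; a dark round screw head 17 mm across marks it): where to press. 36 mm above the bench while level. If this is the soft corner, it dips about 4 mm under 2 to 4 N, then stops hard, and springs back when let go; a sound corner does not give
- corner_far_right (a point): on the plate's top surface, right over the foot screw of the far right corner (plate x +55, y -70 mm; 24 mm in from both edges; a dark round screw head 17 mm across marks it): where to press. 36 mm above the bench while level. If this is the soft corner, it dips about 4 mm under 2 to 4 N, then stops hard, and springs back when let go; a sound corner does not give
- packer_near_left_lip (a point): near left corner's packer: flat blue plastic horseshoe (U-shaped shim) 44 mm wide, 57 long, 7 thick, on the bench at the plate's left edge, slot facing the foot screw. Its thumb lip at the outer end (44 mm wide, 6 thick) stands 18 mm high. This point: middle of the lip's outer face, 12 mm above the bench. x axis: the way to push it (about the plate's -y)
- packer_near_left_slot (a point): point in the same packer's slot, 38 mm ahead of the lip's outer face: on the foot screw's axis (x, y of corner_near_left) when fully home; the lip's outer face is then 14 mm outside the plate's edge. Screw 10 mm thick, slot 15 mm wide, flared at the mouth, closed end 5.5 mm behind this point. At a sound corner the pad blocks it about 20 mm short
- packer_near_right_lip (a point): near right corner's packer: flat blue plastic horseshoe (U-shaped shim) 44 mm wide, 57 long, 7 thick, on the bench at the plate's right edge, slot facing the foot screw. Its thumb lip at the outer end (44 mm wide, 6 thick) stands 18 mm high. This point: middle of the lip's outer face, 12 mm above the bench. x axis: the way to push it (about the plate's +y)
- packer_near_right_slot (a point): point in the same packer's slot, 38 mm ahead of the lip's outer face: on the foot screw's axis (x, y of corner_near_right) when fully home; the lip's outer face is then 14 mm outside the plate's edge. Screw 10 mm thick, slot 15 mm wide, flared at the mouth, closed end 5.5 mm behind this point. At a sound corner the pad blocks it about 20 mm short
- packer_far_left_lip (a point): far left corner's packer: flat blue plastic horseshoe (U-shaped shim) 44 mm wide, 57 long, 7 thick, on the bench at the plate's far edge, slot facing the foot screw. Its thumb lip at the outer end (44 mm wide, 6 thick) stands 18 mm high. This point: middle of the lip's outer face, 12 mm above the bench. x axis: the way to push it (about the plate's -x)
- packer_far_left_slot (a point): point in the same packer's slot, 38 mm ahead of the lip's outer face: on the foot screw's axis (x, y of corner_far_left) when fully home; the lip's outer face is then 14 mm outside the plate's edge. Screw 10 mm thick, slot 15 mm wide, flared at the mouth, closed end 5.5 mm behind this point. At a sound corner the pad blocks it about 20 mm short
- packer_far_right_lip (a point): far right corner's packer: flat blue plastic horseshoe (U-shaped shim) 44 mm wide, 57 long, 7 thick, on the bench at the plate's far edge, slot facing the foot screw. Its thumb lip at the outer end (44 mm wide, 6 thick) stands 18 mm high. This point: middle of the lip's outer face, 12 mm above the bench. x axis: the way to push it (about the plate's -x)
- packer_far_right_slot (a point): point in the same packer's slot, 38 mm ahead of the lip's outer face: on the foot screw's axis (x, y of corner_far_right) when fully home; the lip's outer face is then 14 mm outside the plate's edge. Screw 10 mm thick, slot 15 mm wide, flared at the mouth, closed end 5.5 mm behind this point. At a sound corner the pad blocks it about 20 mm short
- screw_box: small cardboard box of screws, 55 x 80 x 39 mm, behind the plate; a bystander. Origin: centre of its underside
- screw_jar: glass jar with a green lid, 69 mm across, 84 mm high; a bystander. Origin: centre of its underside
- wax_tin: green tin with a cream lid, 78 mm across, 34 mm high; a bystander. Origin: centre of its underside
Mind the look-alikes: they are no part of the job. Leave any red or turquoise look-alike of the part that bears packer_far_right_lip alone.

How it is judged (in metres and radians):
On the way, in this order (a step that is already met when the one before it is completed fails the run):
1. the corner that rocks is pressed down with the fingers: it dips by more than 2.5 mm (contact force between the fingers and jig_plate above 1.5 N and height (world z) of any of corner_near_left, corner_near_right, corner_far_left, corner_far_right below 0.0335 m), for 0.05 s.
2. a packer is pushed fully home round its foot screw (within 5 mm) ((horizontal distance between packer_near_left_slot and corner_near_left below 0.005 m or horizontal distance between packer_near_right_slot and corner_near_right below 0.005 m or horizontal distance between packer_far_left_slot and corner_far_left below 0.005 m or horizontal distance between packer_far_right_slot and corner_far_right below 0.005 m)), for 0.2 s.
3. that corner is pressed again with more than 5 N and stands firm (dips by less than 2 mm) (((horizontal distance between packer_near_left_slot and corner_near_left below 0.005 m and contact force between the fingers and jig_plate above 5 N and horizontal distance between the grasp point and corner_near_left below 0.045 m and height (world z) of corner_near_left above 0.034 m) or (horizontal distance between packer_near_right_slot and corner_near_right below 0.005 m and contact force between the fingers and jig_plate above 5 N and horizontal distance between the grasp point and corner_near_right below 0.045 m and height (world z) of corner_near_right above 0.034 m) or (horizontal distance between packer_far_left_slot and corner_far_left below 0.005 m and contact force between the fingers and jig_plate above 5 N and horizontal distance between the grasp point and corner_far_left below 0.045 m and height (world z) of corner_far_left above 0.034 m) or (horizontal distance between packer_far_right_slot and corner_far_right below 0.005 m and contact force between the fingers and jig_plate above 5 N and horizontal distance between the grasp point and corner_far_right below 0.045 m and height (world z) of corner_far_right above 0.034 m))), for 0.05 s.
At the end, for the whole second after the job is handed in: One packer lies home: its slot point within 5 mm (horizontally) of its corner's foot screw axis; the other three packers lie within 12 mm of where they started; the plate stands still and level, all four corners within 2 mm of 36 mm above the bench (((horizontal distance between packer_near_left_slot and corner_near_left below 0.005 m and not (distance of packer_near_right_slot from where it was at the start of the episode above 0.012 m) and not (distance of packer_far_left_slot from where it was at the start of the episode above 0.012 m) and not (distance of packer_far_right_slot from where it was at the start of the episode above 0.012 m)) or (horizontal distance between packer_near_right_slot and corner_near_right below 0.005 m and not (distance of packer_near_left_slot from where it was at the start of the episode above 0.012 m) and not (distance of packer_far_left_slot from where it was at the start of the episode above 0.012 m) and not (distance of packer_far_right_slot from where it was at the start of the episode above 0.012 m)) or (horizontal distance between packer_far_left_slot and corner_far_left below 0.005 m and not (distance of packer_near_left_slot from where it was at the start of the episode above 0.012 m) and not (distance of packer_near_right_slot from where it was at the start of the episode above 0.012 m) and not (distance of packer_far_right_slot from where it was at the start of the episode above 0.012 m)) or (horizontal distance between packer_far_right_slot and corner_far_right below 0.005 m and not (distance of packer_near_left_slot from where it was at the start of the episode above 0.012 m) and not (distance of packer_near_right_slot from where it was at the start of the episode above 0.012 m) and not (distance of packer_far_left_slot from where it was at the start of the episode above 0.012 m))) and height (world z) of corner_near_left between 0.034 and 0.038 m and height (world z) of corner_near_right between 0.034 and 0.038 m and height (world z) of corner_far_left between 0.034 and 0.038 m and height (world z) of corner_far_right between 0.034 and 0.038 m and linear speed of jig_plate below 0.01 m/s); the robot touches nothing.
It fails at once if a packer at a sound corner was pushed as well (a second packer moved by more than 12 mm) (distance of each of packer_near_right_slot, packer_near_left_slot from where it was at the start of the episode above 0.012 m or distance of each of packer_far_left_slot, packer_near_left_slot from where it was at the start of the episode above 0.012 m or distance of each of packer_far_left_slot, packer_near_right_slot from where it was at the start of the episode above 0.012 m or distance of each of packer_far_right_slot, packer_near_left_slot from where it was at the start of the episode above 0.012 m or distance of each of packer_far_right_slot, packer_near_right_slot from where it was at the start of the episode above 0.012 m or distance of each of packer_far_right_slot, packer_far_left_slot from where it was at the start of the episode above 0.012 m).
It fails at once if a packer was picked up (raised by more than 9 mm) (height (world z) of any of packer_near_left_slot, packer_near_right_slot, packer_far_left_slot, packer_far_right_slot above 0.0125 m).
It fails at once if the plate was lifted or shoved by more than 12 mm (distance of jig_plate from where it was at the start of the episode above 0.012 m).
It fails at once if a bystander (screw jar, screw box, wax tin) was moved by more than 15 mm (distance of any of screw_box, screw_jar, wax_tin from where it was at the start of the episode above 0.015 m).
It also fails if it takes over 54 s, if anything falls off the work surface, if the arm or the gripper's body presses on something with over 40 N, if the wrist force passes 120 N, or if a joint passes its speed limit or range.

## Robot

A 6-joint arm with a two-finger parallel gripper is mounted at the origin on a cart in front of the work surface, level with it; the furniture and walls round the work are solid. World frame = base frame: x ahead of the robot, y to its left, z up, the work surface at z = 0. Lengths are in mm, angles in rad, forces in N, time in s.
With the tool pointing down it reaches from about 325 to 775 mm from the base axis. Payload 5.5 kg.
Tool frame: the origin (TCP) lies midway between the tips of the shut fingers; the grasp point (between the pads) lies 19 mm behind it; z points along the fingers, y is the direction in which the jaws open and shut (so a half turn about z gives the same grasp; the last joint's range is limited). The gripper opens to 88 mm and grips with 3 to 60 N. Pads are 20 mm wide; open, the fingers measure 115 mm over their backs; the gripper's body (75 mm by 178 mm) begins 61 mm behind the grasp point.
Start: joints at [-0.057, 0.091, 1.231, -0, 1.82, -0.057], TCP at [600.014, -0.003, 222.631] pointing down, gripper open.
Joint ranges: [-2.87, 2.87], [-0.86, 2.18], [0.17, 2.46], [-1.51, 4.65], [0.06, 2.69], [-2.65, 2.65]. Speed limits (rad/s): [2.57, 2.57, 3.01, 3.14, 3.14, 3.14].

## Interface

Orientations are given as [roll, pitch, yaw] about the fixed x, y, z axes, in that order (R = Rz(yaw) Ry(pitch) Rx(roll)).
In Python, from station import manip, optics gives the robot as it stands.
- The arm moves only by the shell command python3 -m creep 'ROWS' [FORCE]. ROWS is JSON, a list of rows, each a list of 3 entries, a list of its own where there are three numbers: the shift along the tool's x, y, z in m, then the turn, a rotation vector about the tool's x, y, z in degrees, then the closure, from 0 (fully open) to 1 (shut). A call has exactly 10 rows; each row is the pose to reach, as a shift and turn from the pose measured when the call began, along the tool's axes at that moment; what a row does not reach only later rows make up. A row lasts 1/12 s, in which the tool goes at most 41.7 mm and 7.16 degrees, less where a joint would pass 70% of its speed; a pose out of reach is approached as far as the arm can. A call with a gripper value outside its range is refused whole. The fingers move at their own pace and stop on an object; FORCE is the grip in N (left out, the last holds). Time passes only in rows, so rows that repeat a pose let the fingers close, or fill a call up. It gives the time, the measured TCP pose, the force and the opening at its end, in the units of the state.
- manip.get_state(): the state, without advancing time (a new reading comes with each control period).
- optics.snapshot(name): name is "scene" or "side" or "wrist"; returns the picture (420x560x3 uint8, red, green, blue); there is no depth.
- optics.camera_info(name): a dict with "fx", "fy", "cx", "cy" (pixels), "rvec" (rotation vector, rad) and "tvec" (3), from world to camera coordinates, as OpenCV has them. Camera axes: x right, y down, z forward; pixel columns grow to the right and rows downward; lengths in mm; the calibration is good to about 2 mm. A picture is of the moment at which its call begins: read the wrist's pose just before it. camera_info takes no time and is no camera call; for the wrist camera it gives the pose at the moment of the call.
- manip.hand_in(): hands the job in, once; it reports no verdict.
Trained networks look in the newest picture that a camera, given by its name, has taken for a name from the list of things; names that differ only in an ending like _2 or _b are one class to them, and where a whole thing is asked for, a point or a joint stands for the part that bears it (a point fixed in the world has none). Each returns a list of dicts, best first, with "p" (0 to 1); they miss things now and then, are a little off and sometimes report something else, mostly with a low value. They report only what shows in the picture. A call takes as long as a camera call. They do not tell look-alikes from the thing itself.
- optics.spot_in(camera, thing): "point" ([x, y, z] in mm, in world coordinates, good to about 4 mm: the middle of the surface that is visible of it).
- optics.masks_of(camera, thing): "pixels" (420x560 bool, what is visible of it).
The state is a dict: "time": time; "q": joint angles; "dq": joint speeds; "effort": joint torques, N m; "eef_pos": TCP position; "tcp_rot": TCP orientation; "ft_force": force on the tool from outside, world axes, zero at the start; "ft_torque": the same for the moment, N m; "finger_gap": finger opening in mm.
Only numpy, scipy, OpenCV 4.12 (cv2) and the standard library are available. Lean on these libraries where they do the work, as an engineer would, in place of code of your own. Each camera call takes 0.05 s, during which the arm holds its last target. There are 200 camera calls.

## Working session

There is one attempt and no reset: what is moved stays moved. The work goes in short steps, Python scripts to look and compute and a shell command to move; the robot and the scene stay as the last step left them, time stands still between calls to the robot, and variables do not carry over. Pictures are saved under pics/ and viewed, about 8 in all and at most 12, crops included, and the job is handed in when it is done.

```bash
ls; mkdir -p pics
python3 - <<'E'
from station import manip, optics
import cv2
print({k:(v if not hasattr(v,'tolist') else v.tolist()) for k,v in manip.get_state().items()})
ims=[]
for n in("scene","side"):
    im=optics.snapshot(n); cv2.imwrite(f"pics/{n}0.png",im[:,:,::-1])
    print(n,optics.camera_info(n))
    for t in("jig_plate","fence_top","corner_near_left","corner_near_right","corner_far_left","corner_far_right","packer_near_left_lip","packer_near_right_lip","packer_far_left_lip","packer_far_right_lip","screw_box","screw_jar","wax_tin"):
        print(t,[(round(d['p'],2),[round(float(x)) for x in d['point']]) for d in optics.spot_in(n,t)])
E
```

```text
pics
{'time': 0.0, 'q': [-0.05671524292588608, 0.0918495838958934, 1.231871072590843, -1.2528207458271508e-05, 1.8197849035133535, -0.05666898203737643], 'dq': [0.0001537400655376928, 0.0006371664523434245, 0.000978346406018233, -0.0001643072390839804, -7.98189783619415e-05, -0.0013817239897931516], 'effort': [-0.0003135840506729437, -44.644750356674194, -40.64495086669922, 0.06967611378058791, 0.029372699791565537, -0.00015073151644173777], 'eef_pos': [599.7092546846544, 0.0013357548214250623, 221.52079215051188], 'tcp_rot': [-3.1396821298663413, -9.621613350452307e-05, 1.570746898358741], 'ft_force': [-0.281464315088571, 0.5865188989592505, -0.6347132729868373], 'ft_torque': [-0.006104025729799632, -0.005910252991306643, 0.07324070120513856], 'finger_gap': 87.76027878081338}
scene {'fx': 531.6577702523231, 'fy': 531.6577702523231, 'cx': 277.6474686828654, 'cy': 208.8946729774509, 'rvec': array([ 0.79542132, -2.36240055,  1.31419247]), 'tvec': array([ 453.58723641,  283.24240933, 1041.37440399])}
jig_plate [(0.86, [524, 22, 33]), (0.35, [669, -48, 7])]
fence_top [(0.64, [523, 23, 35
[... 744 characters left out ...]
[545, -52, 34]), (0.48, [776, -125, 37])]
fence_top [(0.66, [544, -56, 34])]
corner_near_left [(0.62, [545, -50, 36])]
corner_near_right [(0.97, [546, -48, 36]), (0.37, [615, 223, 52])]
corner_far_left [(0.67, [510, -165, 8]), (0.59, [544, -51, 33])]
corner_far_right [(0.77, [545, -48, 34])]
packer_near_left_lip []
packer_near_right_lip [(0.83, [508, -165, 7]), (0.44, [644, 74, 8])]
packer_far_left_lip []
packer_far_right_lip [(0.75, [626, -188, 3]), (0.73, [735, 23, 7]), (0.56, [545, -51, 35]), (0.5, [673, -64, 10])]
screw_box [(0.83, [776, -124, 36])]
screw_jar [(0.64, [615, 221, 54]), (0.42, [502, -349, 32]), (0.41, [675, -62, 9])]
wax_tin [(0.79, [500, -349, 32]), (0.63, [512, -168, 8])]
```

View pics/scene0.png

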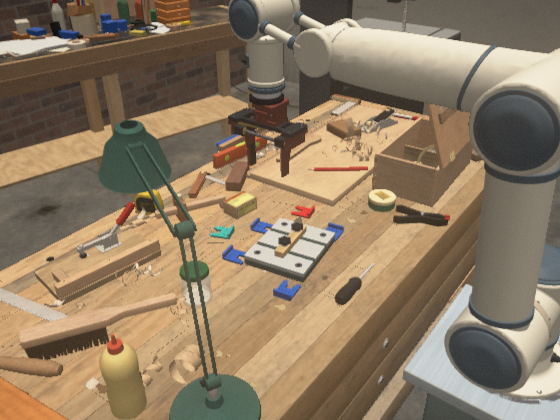

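View pics/side0.png

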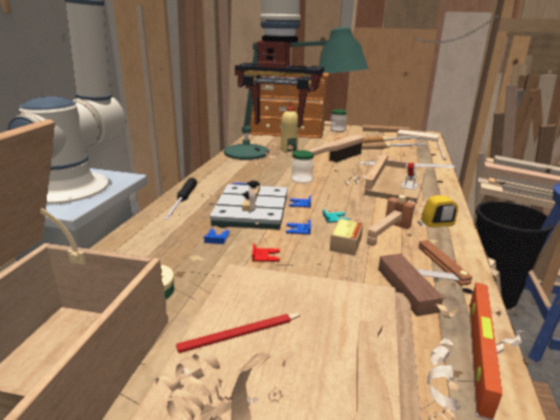

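The scene view shows the plate at about (290,247), blue packers at (333,231), (262,226), (233,256) and (287,290), a red look-alike at (303,211) and a turquoise one at (222,232). The side view agrees on this. The spot_in points from the two cameras disagree, so I'll measure from pixels with the wrist camera.

```bash
cat > h.py <<'E'
from station import manip, optics
import numpy as np, cv2
def cam(n):
    c=optics.camera_info(n); R=cv2.Rodrigues(np.array(c['rvec']))[0]; t=np.array(c['tvec']).reshape(3)
    return c,R,t
def ray(c3,uv,z):
    c,R,t=c3; d=R.T@np.array([(uv[0]-c['cx'])/c['fx'],(uv[1]-c['cy'])/c['fy'],1]); o=-R.T@t
    return o+d*(z-o[2])/d[2]
def proj(c3,P):
    c,R,t=c3; p=R@np.array(P,float)+t; return np.array([c['fx']*p[0]/p[2]+c['cx'],c['fy']*p[1]/p[2]+c['cy']])
def st():
    s=manip.get_state(); print(round(s['time'],2),np.round(s['eef_pos'],1),np.round(s['tcp_rot'],4),'F',np.round(s['ft_force'],1),'gap',round(s['finger_gap'],1)); return s
E
python3 - <<'E'
from h import *
st(); c=cam("wrist"); im=optics.snapshot("wrist"); cv2.imwrite("pics/wrist0.png",im[:,:,::-1])
print(c[0]['fx'],-c[1].T@c[2], c[1].T[:,2])
for n,pts in(("scene",{"plate":(290,247),"pNR":(333,231),"pFR":(262,226),"pFL":(233,256),"pNL":(287,290)}),("side",{"plate":(250,205),"pNR":(215,237),"pFR":(298,228),"pFL":(300,202)})):
    for k,v in pts.items(): print(n,k,np.round(ray(cam(n),v,36 if k=="plate" else 10)))
E
```

```text
1.4 [600.   -0.  222.6] [-3.1416 -0.      1.5707] F [-0.6 -0.1  0.4] gap 87.6
327.77040983967674 [600.55994966  78.27656065 384.56951651] [-1.34179940e-04 -2.86541118e-01 -9.58067936e-01]
scene plate [526.  10.  36.]
scene pNR [ 499. -144.   10.]
scene pFR [664. -51.  10.]
scene pFL [637.  95.  10.]
scene pNL [455. 118.  10.]
side plate [544. -37.  36.]
side pNR [ 507. -159.   10.]
side pFR [668. -69.  10.]
side pFL [642.  70.  10.]
```

View pics/wrist0.png

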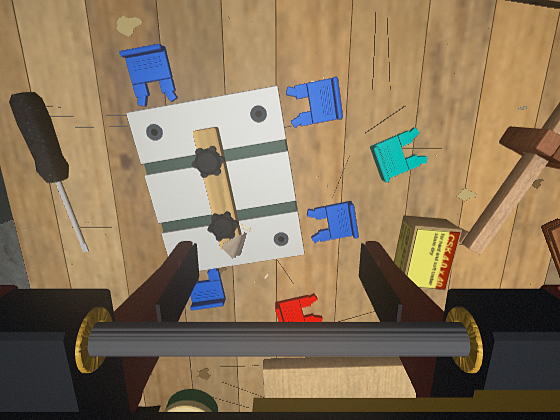

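The wrist view shows the plate clearly. Screw heads are at NL (155,131), FL (258,114) and FR (281,239), with NR hidden behind a finger at about (185,255). The blue packers are NL (147,72), FL (315,102), FR (333,222) and NR (208,288). The red (300,308) and turquoise (398,153) parts are look-alikes. Next I'll fit the plate pose and the packer poses.

Run:
```python
from h import *
c=cam("wrist"); im=cv2.imread("pics/wrist0.png"); g=cv2.cvtColor(im,cv2.COLOR_BGR2GRAY).astype(float)
heads={}
for k,(u,v) in dict(NL=(155,131),FL=(258,114),FR=(281,239)).items():
    w=g[v-13:v+14,u-13:u+14]; m=(w<115); n,l,s,ce=cv2.connectedComponentsWithStats(m.astype(np.uint8)); j=1+np.argmax(s[1:,4])
    uv=ce[j]+[u-13,v-13]; heads[k]=ray(c,uv,36); print(k,s[j,4],np.round(uv,1),np.round(heads[k],1))
M=dict(NL=(-55,70),NR=(-55,-70),FL=(55,70),FR=(55,-70))
A=np.array([M[k] for k in heads],float);B=np.array([heads[k][:2] for k in heads])
a,b=A-A.mean(0),B-B.mean(0); yaw=np.arctan2((a[:,0]*b[:,1]-a[:,1]*b[:,0]).sum(),(a*b).sum())
R=np.array([[np.cos(yaw),-np.sin(yaw)],[np.sin(yaw),np.cos(yaw)]]); o=B.mean(0)-R@A.mean(0)
print("plate",o,yaw,"res",np.round(B-(A@R.T+o),1))
for k in M: print(k,np.round(R@M[k]+o,1))
hsv=cv2.cvtColor(im,cv2.COLOR_BGR2HSV); m=cv2.inRange(hsv,(105,120,60),(125,255,255)); m=cv2.morphologyEx(m,cv2.MORPH_OPEN,np.ones((2,2)))
n,l,s,ce=cv2.connectedComponentsWithStats(m)
for j in range(1,n):
    if s[j,4]>200:
        pts=np.argwhere(l==j)[:,::-1]; W=np.array([(R.T@(ray(c,p,7)[:2]-o)) for p in pts])
        print(s[j],np.round(ce[j]),"plate-frame lo/hi(1,99pct)",np.round(np.percentile(W,[1,50,99],axis=0),0).tolist())
# crop
x=cv2.resize(im[30:320,110:370],None,fx=2.2,fy=2.05,interpolation=cv2.INTER_CUBIC)
cv2.imwrite("pics/crop0.png",cv2.resize(im[35:315,110:370],None,fx=2.1,fy=2.1,interpolation=cv2.INTER_CUBIC))
```

```text
NL 201 [153.9 131.7] [471.1  55.   36. ]
FL 203 [257.9 113.4] [579.5  73.3  36. ]
FR 147 [280.6 238.7] [602.8 -64.7  36. ]
plate [536.94876531  -4.86710474] 0.16762857709134762 res [[ 0.   0. ]
 [-0.  -0.1]
 [-0.   0.1]]
NL [471.  55.]
NR [494.4 -83.1]
FL [579.5  73.3]
FR [602.9 -64.7]
[121  45  41  13 242] [141.  51.] plate-frame lo/hi(1,99pct) [[-78.0, 150.0], [-56.0, 153.0], [-35.0, 155.0]]
[ 126   52   51   55 1592] [151.  75.] plate-frame lo/hi(1,99pct) [[-74.0, 100.0], [-53.0, 129.0], [-32.0, 148.0]]
[334  78  10  42 211] [338.  98.] plate-frame lo/hi(1,99pct) [[140.0, 49.0], [143.0, 71.0], [146.0, 92.0]]
[ 287   80   50   48 1431] [316. 103.] plate-frame lo/hi(1,99pct) [[90.0, 49.0], [119.0, 71.0], [138.0, 91.0]]
[ 308  203   45   41 1097] [334. 222.] plate-frame lo/hi(1,99pct) [[93.0, -94.0], [122.0, -71.0], [141.0, -50.0]]
[192 269  34  42 868] [209. 292.] plate-frame lo/hi(1,99pct) [[-77.0, -164.0], [-50.0, -141.0], [-33.0, -110.0]]
```

View pics/crop0.png

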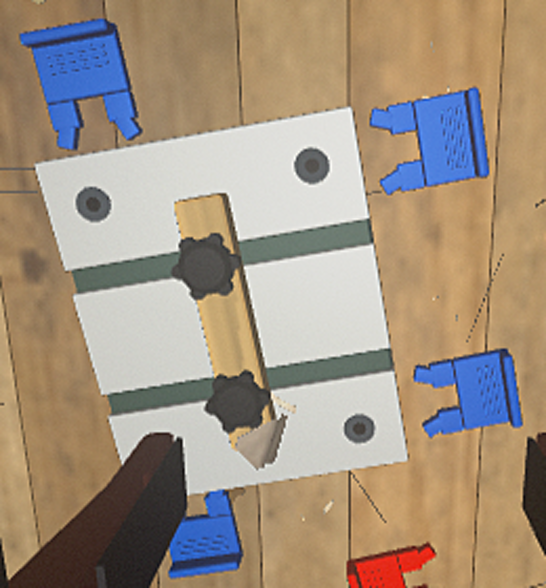

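The plate fits with sub-mm residuals: (537, -5), yaw 0.168 (9.6°). The packers sit where described, with the lips about 65–75 mm outside the edges. I'll shut the fingers, turn with the plate so that tool x is plate +y and tool y is plate +x, and go above FR.

```bash
python3 -m creep '[[[-0.02,0.001,0.03],[0,0,-5],1],[[-0.04,0.002,0.06],[0,0,-9.6],1],[[-0.06,0.003,0.09],[0,0,-9.6],1],[[-0.065,0.003,0.12],[0,0,-9.6],1],[[-0.065,0.003,0.15],[0,0,-9.6],1],[[-0.065,0.003,0.172],[0,0,-9.6],1],[[-0.065,0.003,0.172],[0,0,-9.6],1],[[-0.065,0.003,0.172],[0,0,-9.6],1],[[-0.065,0.003,0.172],[0,0,-9.6],1],[[-0.065,0.003,0.172],[0,0,-9.6],1]]' 20
```

```text
time: 2.28
eef_pos: [604.5, -65.1, 53.6]
tcp_rot: [3.138, 0.001, 1.739]
ft_force: [0.6, -0.0, 0.4]
finger_gap: 25.1
```

```bash
python3 -m creep '[[[0,-0.001,0.005],[0,0,0],1],[[0,-0.001,0.01],[0,0,0],1],[[0,-0.001,0.013],[0,0,0],1],[[0,-0.001,0.015],[0,0,0],1],[[0,-0.001,0.017],[0,0,0],1],[[0,-0.001,0.018],[0,0,0],1],[[0,-0.001,0.019],[0,0,0],1],[[0,-0.001,0.02],[0,0,0],1],[[0,-0.001,0.021],[0,0,0],1],[[0,-0.001,0.021],[0,0,0],1]]'; python3 -c "
from h import *
st()"
```

```text
time: 3.12
eef_pos: [604.2, -65.6, 33.0]
tcp_rot: [3.136, 0.002, 1.738]
ft_force: [1.4, -0.9, 4.0]
finger_gap: 0.7
3.12 [604.2 -65.6  33. ] [3.1360e+00 2.3000e-03 1.7384e+00] F [ 1.4 -0.9  4. ] gap 0.7
```

FR shows 4 N at z 33.0, which is ambiguous. I'll press 2.5 mm further to see whether it stops hard.

```bash
python3 -m creep '[[[0,0,0.0005],[0,0,0],1],[[0,0,0.001],[0,0,0],1],[[0,0,0.0015],[0,0,0],1],[[0,0,0.002],[0,0,0],1],[[0,0,0.0025],[0,0,0],1],[[0,0,0.0025],[0,0,0],1],[[0,0,0.0025],[0,0,0],1],[[0,0,0.0025],[0,0,0],1],[[0,0,0.0025],[0,0,0],1],[[0,0,0.0025],[0,0,0],1]]'
```

```text
time: 3.95
eef_pos: [604.6, -65.8, 31.9]
tcp_rot: [3.135, 0.003, 1.738]
ft_force: [-1.5, -1.4, 7.8]
finger_gap: 0.5
```

This looks soft: it dipped to about 32 and then stiffened. I'll check against FL as a reference.

```bash
python3 -m creep '[[[0,0,-0.015],[0,0,0],1],[[0.01,0,-0.02],[0,0,0],1],[[0.045,-0.001,-0.02],[0,0,0],1],[[0.08,-0.001,-0.02],[0,0,0],1],[[0.115,-0.001,-0.02],[0,0,0],1],[[0.14,-0.001,-0.02],[0,0,0],1],[[0.14,-0.001,-0.018],[0,0,0],1],[[0.14,-0.001,-0.015],[0,0,0],1],[[0.14,-0.001,-0.012],[0,0,0],1],[[0.14,-0.001,-0.01],[0,0,0],1]]'; python3 -m creep '[[[0,0,0.001],[0,0,0],1],[[0,0,0.002],[0,0,0],1],[[0,0,0.003],[0,0,0],1],[[0,0,0.004],[0,0,0],1],[[0,0,0.005],[0,0,0],1],[[0,0,0.006],[0,0,0],1],[[0,0,0.007],[0,0,0],1],[[0,0,0.008],[0,0,0],1],[[0,0,0.008],[0,0,0],1],[[0,0,0.008],[0,0,0],1]]'
```

```text
time: 4.78
eef_pos: [579.9, 71.3, 40.5]
tcp_rot: [3.136, 0.003, 1.738]
ft_force: [-0.2, -0.3, -0.0]
finger_gap: 0.3
time: 5.62
eef_pos: [580.3, 70.8, 35.9]
tcp_rot: [3.134, 0.004, 1.737]
ft_force: [-6.9, -2.2, 14.8]
finger_gap: 0.4
```

FL stands hard at 35.9 mm under 15 N, so FR is the soft corner; it gave 4 mm to z 32. Before lifting across, I'll measure the FR packer and the box from the first wrist picture, in the plate frame.

Run:
```python
from h import *
st()
import scipy.optimize
# wrist cam pose of first picture: reconstruct from printed centre/axis (z axis), image x=+x world
c=optics.camera_info("wrist"); C=np.array([600.56,78.277,384.57]); zc=np.array([-1.34e-4,-.286541,-.958068]); xc=np.array([1,0,0.])-0; xc-=xc@zc*zc; xc/=np.linalg.norm(xc); yc=np.cross(zc,xc)
Rw=np.array([xc,yc,zc]); c3=(c,Rw,-Rw@C)
y=.16763; R=np.array([[np.cos(y),-np.sin(y)],[np.sin(y),np.cos(y)]]); o=np.array([536.95,-4.87])
f=lambda uv,z: np.round(R.T@(ray(c3,uv,z)[:2]-o),1)
print("check head NL",f((153.9,131.7),36))
cr=lambda u,v:(u/2.1+110-.25,v/2.1+35-.25)
for n,p,z in [("lip top outer near FR a",(511,348),18),("b",(521,424),18),("lip top inner a",(505,350),18),("tip a",(415,366),7),("tip b",(430,436),7),("FL lip a",(479,88),18),("FL lip b",(489,176),18)]: print(n,f(cr(*p),z))
for p,z in [((405,217),39),((399,262),0),((396,287),0),((465,228),39),((438,290),39)]: print("box",f(p,z))
```

```text
5.62 [580.3  70.8  35.9] [3.1344 0.0041 1.7372] F [-6.9 -2.2 14.8] gap 0.4
check head NL [-55.  70.]
lip top outer near FR a [144.8 -44.2]
b [145.8 -90.1]
lip top inner a [141.4 -44.8]
tip a [ 91.4 -49.2]
tip b [ 94.  -93.6]
FL lip a [142.9  92.2]
FL lip b [143.1  49.3]
box [195.8 -66.2]
box [ 198.1 -141.9]
box [ 191.9 -177.7]
box [261.5 -90.5]
box [ 229.3 -164.9]
```

```bash
python3 -m creep '[[[0,0,-0.03],[0,0,0],1],[[0,0.03,-0.06],[0,0,0],1],[[-0.03,0.06,-0.06],[0,0,0],1],[[-0.06,0.09,-0.06],[0,0,0],1],[[-0.09,0.12,-0.06],[0,0,0],1],[[-0.12,0.126,-0.06],[0,0,0],1],[[-0.14,0.126,-0.06],[0,0,0],1],[[-0.14,0.126,-0.06],[0,0,0],1],[[-0.14,0.126,-0.06],[0,0,0],1],[[-0.14,0.126,-0.06],[0,0,0],1]]'
python3 - <<'E'
from h import *
st(); c=cam("wrist"); im=optics.snapshot("wrist"); cv2.imwrite("pics/w1.png",im[:,:,::-1]); np.savez("w1.npz",R=c[1],t=c[2])
E
```

```text
time: 6.45
eef_pos: [727.1, -45.6, 97.3]
tcp_rot: [3.134, 0.003, 1.737]
ft_force: [0.6, 0.6, 0.7]
finger_gap: 0.7
6.45 [727.1 -45.6  97.3] [3.1345 0.0034 1.7374] F [0.6 0.6 0.7] gap 0.7
```

View pics/w1.png

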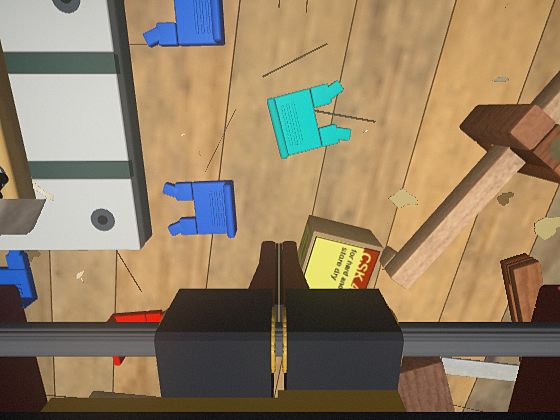

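The FR packer shows at (203,208). Its lip is on the right at (234,208), its slot opens towards the FR screw at (102,219), and the turquoise look-alike is well away at (307,118). I'll refine the packer's outline.

Run:
```python
from h import *
c0=optics.camera_info("wrist"); d=np.load("w1.npz"); c3=(c0,d["R"],d["t"]); im=cv2.imread("pics/w1.png")
y=.16763; R=np.array([[np.cos(y),-np.sin(y)],[np.sin(y),np.cos(y)]]); o=np.array([536.95,-4.87])
f=lambda uv,z: np.round(R.T@(ray(c3,uv,z)[:2]-o),1)
print("TCP plate",R.T@(np.array(manip.get_state()['eef_pos'])[:2]-o))
g=cv2.cvtColor(im,cv2.COLOR_BGR2GRAY); w=(g[205:234,88:118]<115).astype(np.uint8); n,l,s,ce=cv2.connectedComponentsWithStats(w); j=1+np.argmax(s[1:,4]); print("head",s[j,4],f(ce[j]+[88,205],36))
hsv=cv2.cvtColor(im,cv2.COLOR_BGR2HSV); m=cv2.inRange(hsv,(105,100,40),(125,255,255))[160:250,150:260]
n,l,s,ce=cv2.connectedComponentsWithStats(m); j=1+np.argmax(s[1:,4]); print(s[j])
p=np.argwhere(l==j)[:,::-1]+[150,160]
h=cv2.convexHull(p).reshape(-1,2); print(h.tolist())
for u,v,z in [(232,180,18),(237,236,18),(232,180,0),(237,236,0),(165,182,7),(170,234,7)]: print((u,v,z),f((u,v),z))
for u,v,z in [(310,217,39),(297,258,39),(284,240,80)]: print("box",(u,v,z),f((u,v),z))
cv2.imwrite("pics/c1.png",cv2.resize(im[165:265,80:330],None,fx=3.2,fy=3.2,interpolation=cv2.INTER_CUBIC))
```

```text
TCP plate [180.75272182 -71.31633555]
head 395 [ 55.3 -69.8]
[  13   21   74   57 2838]
[[236, 230], [234, 235], [233, 237], [229, 237], [172, 235], [170, 232], [168, 228], [163, 192], [163, 189], [164, 185], [166, 183], [179, 182], [205, 181], [227, 181], [229, 184], [230, 186], [236, 225]]
(232, 180, 18) [146.9 -45.3]
(237, 236, 18) [148.9 -90.4]
(232, 180, 0) [144.4 -49.2]
(237, 236, 0) [146.6 -97.7]
(165, 182, 7) [ 92.9 -49.2]
(170, 234, 7) [ 92.5 -92.9]
box (310, 217, 39) [203.9 -67.7]
box (297, 258, 39) [195.1 -99.5]
box (284, 240, 80) [184.5 -68. ]
```

View pics/c1.png

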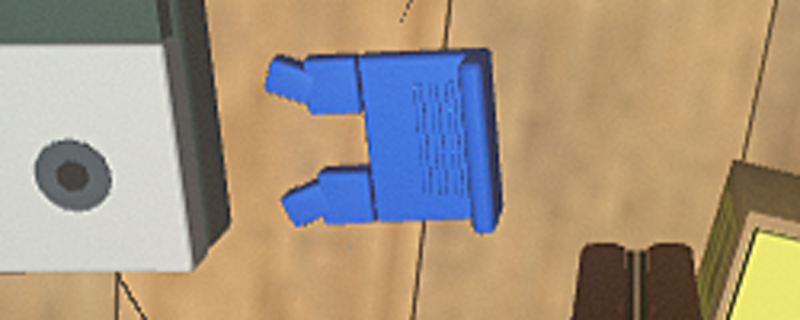

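The packer is measured, in the plate frame. Lip face at x≈149, lip centre y≈-68, tips at x≈93 and y≈-71, so its axis points at the screw (55,-70). The box's nearest corner is x≈195, so I'll go down at TCP x≈171, z≈9.

```bash
python3 -m creep '[[[0.002,-0.01,0],[0,0,0],1],[[0.002,-0.01,0.02],[0,0,0],1],[[0.002,-0.01,0.04],[0,0,0],1],[[0.002,-0.01,0.06],[0,0,0],1],[[0.002,-0.01,0.075],[0,0,0],1],[[0.002,-0.01,0.082],[0,0,0],1],[[0.002,-0.01,0.086],[0,0,0],1],[[0.002,-0.01,0.088],[0,0,0],1],[[0.002,-0.01,0.088],[0,0,0],1],[[0.002,-0.01,0.088],[0,0,0],1]]'
cat >> h.py <<'E'
y_=.16763; R2=np.array([[np.cos(y_),-np.sin(y_)],[np.sin(y_),np.cos(y_)]]); o2=np.array([536.95,-4.87])
def tp(): print("TCP plate",np.round(R2.T@(np.array(manip.get_state()['eef_pos'])[:2]-o2),1))
E
python3 -c "
from h import *
tp()"
```

```text
time: 7.33
eef_pos: [718.3, -44.9, 10.9]
tcp_rot: [3.132, 0.004, 1.738]
ft_force: [-0.7, -0.3, 0.6]
finger_gap: 0.5
TCP plate [172.1 -69.8]
```

```bash
python3 -m creep '[[[0.001,-0.006,0.001],[0,0,0],1],[[0.001,-0.012,0.001],[0,0,0],1],[[0.001,-0.018,0.001],[0,0,0],1],[[0.001,-0.024,0.001],[0,0,0],1],[[0.001,-0.03,0.001],[0,0,0],1],[[0.001,-0.036,0.001],[0,0,0],1],[[0.001,-0.041,0.001],[0,0,0],1],[[0.001,-0.046,0.001],[0,0,0],1],[[0.001,-0.05,0.001],[0,0,0],1],[[0.001,-0.053,0.001],[0,0,0],1]]'
python3 - <<'E'
from h import *
st(); tp(); c=cam("wrist"); im=optics.snapshot("wrist"); cv2.imwrite("pics/w2.png",cv2.resize(im[170:290,130:400,::-1],None,fx=2.9,fy=2.9,interpolation=cv2.INTER_CUBIC)); np.savez("w2.npz",R=c[1],t=c[2])
im=optics.snapshot("side")
E
```

```text
time: 8.17
eef_pos: [665.4, -52.9, 9.4]
tcp_rot: [3.132, 0.004, 1.738]
ft_force: [0.8, 0.6, -0.4]
finger_gap: 0.5
8.17 [665.4 -52.9   9.4] [3.1322 0.0041 1.7381] F [ 0.8  0.6 -0.4] gap 0.5
TCP plate [118.6 -68.8]
```

View pics/w2.png

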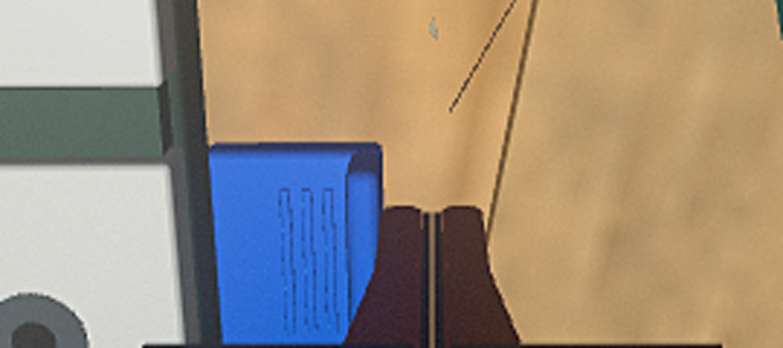

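The packer (blue, lip edge at crop x≈382) has slid squarely under the plate, and the finger's left face (crop x≈385) is against it. I'll work out the remaining distance from the lip edge.

Run:
```python
from h import *
c0=optics.camera_info("wrist"); d=np.load("w2.npz"); c3=(c0,d["R"],d["t"])
f=lambda uv,z: np.round(R2.T@(ray(c3,uv,z)[:2]-o2),1)
cr=lambda u,v:(u/2.9+130-.3,v/2.9+170-.3)
for n,p,z in[("lip outer top",(382,147),18),("lip outer top lower",(382,200),18),("lip upper-left",(350,165),18),("finger L",(386,212),18),("finger R",(485,212),18),("fL10",(386,212),10),("fR10",(485,212),10),("centre",(432,215),10),("plate edge top",(161,80),36),("body corner",(210,148),7)]: print(n,f(cr(*p),z))
```

```text
lip outer top [110.6 -43.6]
lip outer top lower [110.4 -53.4]
lip upper-left [105.  -46.9]
finger L [111.1 -55.6]
finger R [128.3 -55.7]
fL10 [110.7 -59. ]
fR10 [128.9 -59.1]
centre [119.2 -59.7]
plate edge top [ 79.1 -26.8]
body corner [ 78.7 -47.6]
```

```bash
python3 -m creep '[[[0,-0.003,0],[0,0,0],1],[[0,-0.006,0],[0,0,0],1],[[0,-0.009,0],[0,0,0],1],[[0,-0.0115,0],[0,0,0],1],[[0,-0.0135,0],[0,0,0],1],[[0,-0.015,0],[0,0,0],1],[[0,-0.016,0],[0,0,0],1],[[0,-0.017,0],[0,0,0],1],[[0,-0.0175,0],[0,0,0],1],[[0,-0.0175,0],[0,0,0],1]]'
python3 - <<'E'
from h import *
st(); tp(); c=cam("wrist"); im=optics.snapshot("wrist"); cv2.imwrite("pics/w3.png",cv2.resize(im[170:290,130:400,::-1],None,fx=2.9,fy=2.9,interpolation=cv2.INTER_CUBIC)); np.savez("w3.npz",R=c[1],t=c[2])
E
```

```text
time: 9.1
eef_pos: [648.2, -55.8, 9.2]
tcp_rot: [3.132, 0.004, 1.738]
ft_force: [1.9, 0.1, 0.3]
finger_gap: 0.6
9.1 [648.2 -55.8   9.2] [3.1323 0.0041 1.7381] F [1.9 0.1 0.3] gap 0.6
TCP plate [101.2 -68.7]
```

View pics/w3.png

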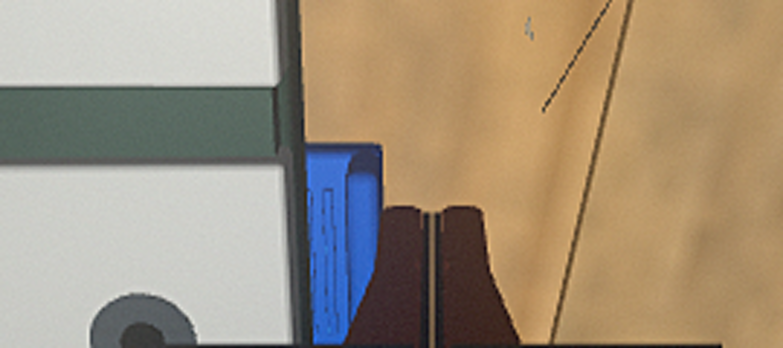

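The lip edge, again at crop x≈382, now works out at plate x≈93.1, against 93.3 for home. I'll back off, lift, and check with a picture.

```bash
python3 -m creep '[[[0,0.006,0],[0,0,0],1],[[0,0.014,0],[0,0,0],1],[[0,0.024,-0.01],[0,0,0],1],[[0,0.034,-0.035],[0,0,0],1],[[0,0.04,-0.065],[0,0,0],1],[[0,0.04,-0.085],[0,0,0],1],[[0,0.04,-0.09],[0,0,0],1],[[0,0.04,-0.09],[0,0,0],1],[[0,0.04,-0.09],[0,0,0],1],[[0,0.04,-0.09],[0,0,0],1]]'
python3 - <<'E'
from h import *
st(); tp(); c=cam("wrist"); im=optics.snapshot("wrist"); np.savez("w4.npz",R=c[1],t=c[2])
cv2.imwrite("pics/w4.png",cv2.resize(im[:,:,::-1],None,fx=1.4,fy=1.4,interpolation=cv2.INTER_CUBIC))
f=lambda uv,z: np.round(R2.T@(ray(c,uv,z)[:2]-o2),1)
b=cv2.inRange(cv2.cvtColor(im,cv2.COLOR_RGB2HSV),(105,100,40),(125,255,255)); n,l,s,ce=cv2.connectedComponentsWithStats(b)
for j in range(1,n):
    if s[j,4]>150:
        p=np.argwhere(l==j)[:,::-1]; W=np.array([f(q,12) for q in p]); print(s[j],np.percentile(W,[1,99],axis=0).round(1).tolist())
E
```

```text
time: 9.98
eef_pos: [685.8, -48.8, 96.8]
tcp_rot: [3.136, 0.003, 1.738]
ft_force: [0.0, 0.3, -0.5]
finger_gap: 1.0
9.98 [685.8 -48.8  96.8] [3.1362e+00 3.0000e-03 1.7381e+00] F [ 0.   0.3 -0.5] gap 1.0
TCP plate [139.4 -68.1]
[ 203    0   81   52 3053] [[91.6, 48.1], [142.8, 78.3]]
[200 185  19  57 816] [[79.4, -92.4], [91.2, -46.7]]
[  21  255   63   58 2868] [[-76.7, -159.2], [-26.9, -105.8]]
```

View pics/w4.png

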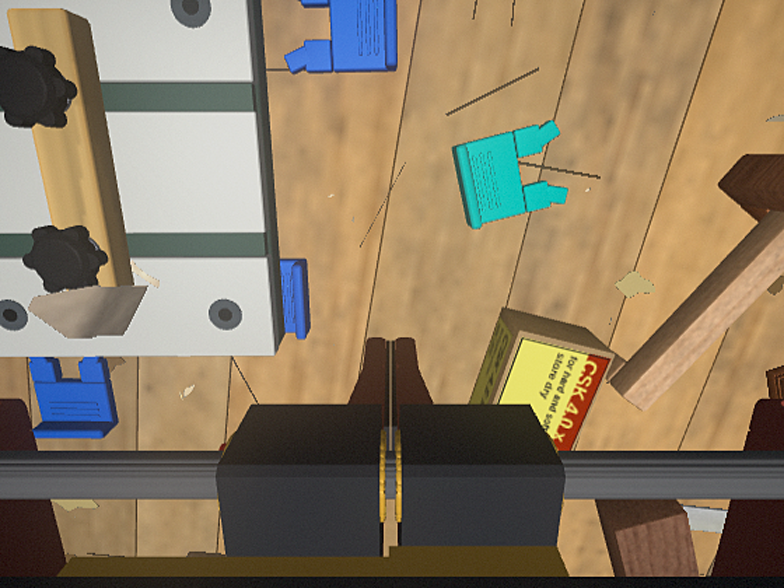

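The packer lies with only its lip showing at (293,298), square to the plate, next to the FR screw (225,313). The other packers are undisturbed. Now I'll press the corner.

```bash
python3 -m creep '[[[-0.001,-0.02,0],[0,0,0],1],[[-0.002,-0.04,0],[0,0,0],1],[[-0.002,-0.06,0.01],[0,0,0],1],[[-0.002,-0.08,0.03],[0,0,0],1],[[-0.002,-0.084,0.045],[0,0,0],1],[[-0.002,-0.084,0.052],[0,0,0],1],[[-0.002,-0.084,0.056],[0,0,0],1],[[-0.002,-0.084,0.057],[0,0,0],1],[[-0.002,-0.084,0.057],[0,0,0],1],[[-0.002,-0.084,0.057],[0,0,0],1]]'; python3 -m creep '[[[0,0,0.001],[0,0,0],1],[[0,0,0.002],[0,0,0],1],[[0,0,0.003],[0,0,0],1],[[0,0,0.004],[0,0,0],1],[[0,0,0.005],[0,0,0],1],[[0,0,0.006],[0,0,0],1],[[0,0,0.007],[0,0,0],1],[[0,0,0.008],[0,0,0],1],[[0,0,0.008],[0,0,0],1],[[0,0,0.008],[0,0,0],1]]'; python3 -c "
from h import *
st();tp()"
```

```text
time: 10.87
eef_pos: [604.5, -64.8, 40.1]
tcp_rot: [3.135, 0.003, 1.738]
ft_force: [-0.2, -0.7, 0.5]
finger_gap: 0.4
time: 11.7
eef_pos: [604.8, -64.9, 35.4]
tcp_rot: [3.133, 0.004, 1.738]
ft_force: [-6.6, 0.5, 13.8]
finger_gap: 0.6
11.7 [604.8 -64.9  35.4] [3.1334 0.004  1.7384] F [-6.6  0.5 13.8] gap 0.6
TCP plate [ 56.9 -70.5]
```

It stands firm at z 35.4 under 14 N, where the soft corner was at 31.9 with 8 N. I'll lift clear and do a last check.

```bash
python3 -m creep '[[[0,0,-0.01],[0,0,0],1],[[0,0,-0.03],[0,0,0],1],[[0,0.01,-0.06],[0,0,0],1],[[0,0.03,-0.09],[0,0,0],1],[[0,0.05,-0.12],[0,0,0],1],[[0,0.06,-0.14],[0,0,0],1],[[0,0.06,-0.15],[0,0,0],1],[[0,0.06,-0.15],[0,0,0],1],[[0,0.06,-0.15],[0,0,0],1],[[0,0.06,-0.15],[0,0,0],1]]'
python3 - <<'E'
from h import *
st(); tp(); c=cam("wrist"); im=optics.snapshot("wrist"); np.savez("w5.npz",R=c[1],t=c[2])
f=lambda uv,z: np.round(R2.T@(ray(c,uv,z)[:2]-o2),1)
M=np.r_[R2@[55,-70]+o2,36]; u,v=proj(c,M).round().astype(int); print("FR head expected px",u,v)
g=cv2.cvtColor(im,cv2.COLOR_RGB2GRAY)
for k,q in dict(FR=(55,-70),FL=(55,70),NL=(-55,70)).items():
    u,v=proj(c,np.r_[R2@q+o2,36]).round().astype(int)
    if not(14<u<545 and 14<v<405): continue
    w=(g[v-14:v+15,u-14:u+15]<115).astype(np.uint8); n,l,s,ce=cv2.connectedComponentsWithStats(w); j=1+np.argmax(s[1:,4]); print(k,s[j,4],f(ce[j]+[u-14,v-14],36))
b=cv2.inRange(cv2.cvtColor(im,cv2.COLOR_RGB2HSV),(105,100,40),(125,255,255)); n,l,s,ce=cv2.connectedComponentsWithStats(b)
for j in range(1,n):
    if s[j,4]>150:
        p=np.argwhere(l==j)[:,::-1]; W=np.array([f(q,18) for q in p]); print(s[j],np.percentile(W,[1,99],axis=0).round(1).tolist())
u,v=proj(c,np.r_[R2@[86,-70]+o2,18]).round().astype(int)
cv2.imwrite("pics/w5.png",cv2.resize(im[max(v-50,0):v+40,u-60:u+60,::-1],None,fx=6,fy=6,interpolation=cv2.INTER_CUBIC)); print(u,v)
E
```

```text
time: 12.53
eef_pos: [661.5, -54.6, 183.6]
tcp_rot: [3.137, 0.003, 1.738]
ft_force: [0.3, 0.3, -0.4]
finger_gap: 0.3
12.53 [661.5 -54.6 183.6] [3.1367e+00 3.0000e-03 1.7381e+00] F [ 0.3  0.3 -0.4] gap 0.3
TCP plate [114.5 -69.8]
FR head expected px 216 192
FR 208 [ 55.2 -70. ]
FL 324 [55.1 69.9]
NL 342 [-55.   69.9]
[303   9   6  53 315] [[137.5, 49.6], [142.9, 91.8]]
[ 248   12   55   53 2126] [[90.5, 47.8], [136.2, 89.5]]
[243 165  14  43 500] [[79.9, -89.8], [92.1, -46.7]]
[ 102  216   46   44 1327] [[-70.0, -145.3], [-27.2, -100.5]]
[104 257  39   7 196] [[-75.5, -154.9], [-34.1, -149.8]]
249 188
```

View pics/w5.png

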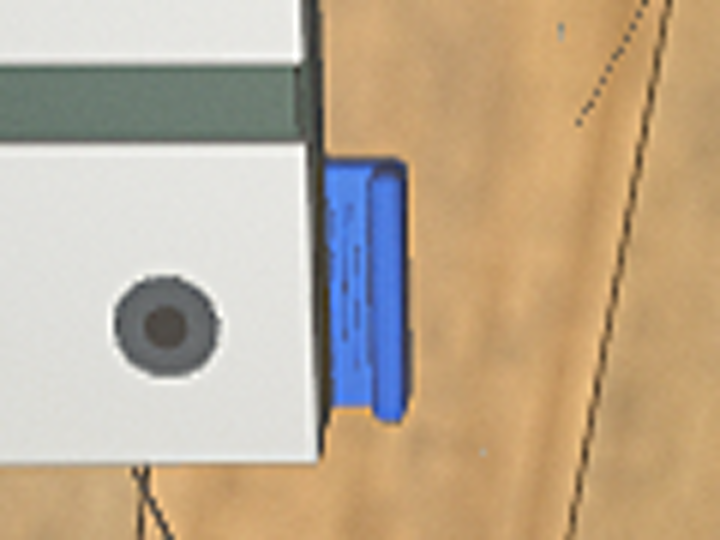

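The plate hasn't moved: the screw heads are within 0.3 mm of the first fit. The lip face is at plate x≈92–93 (home is 93) and the tool is clear at z 184.

```bash
python3 -c "
from station import manip
print(manip.hand_in())"
```

```text
the job is handed in; nothing more can be done
None
```

The far right corner was the soft one. I pushed its blue packer home, and the corner now stands firm. I've handed the job in; no verdict was reported.

- **Finding the corner:** far right dipped to z 31.9 mm under about 8 N. Far left, pressed for comparison, held at 35.9 mm under about 15 N. I did not press the two near corners, since the soft one was already clear.
- **Packer:** I pushed the far right packer by its lip with the shut fingers. In the last picture its outer face is at plate x of about 92–93 mm, where home is 93, and it is centred on the screw to about 2 mm.
- **Proof press:** the far right corner stood at 35.4 mm under about 14 N.
- **Last checks:** the three screw heads that could be seen are within 0.3 mm of where they started. The other packers still lie outside the plate (I re-measured two; near left was out of the last picture). I kept clear of the box and the look-alikes. The tool finished at z 184 mm with no contact force, at about 12.5 s.
- **Disagreement:** at the start the scene and side cameras disagreed on the plate's position by up to 70 mm, so I worked from the wrist camera throughout.

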